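# Register a drawing on the pen tablet

### The arm

A 6-joint arm with a two-finger parallel gripper is mounted at the origin on the work surface. World frame = base frame: x ahead of the robot, y to its left, z up, the work surface at z = 0. Lengths are in m, angles in rad, forces in N, time in s.
With the tool pointing down it reaches from about 0.375 to 0.9 m from the base axis. Payload 3.1 kg.
Tool frame: the origin (TCP) lies between the finger pads; the fingertips stand 25 mm ahead of it and the grasp point (between the pads) lies 6 mm ahead of it; y points along the fingers, x is the direction in which the jaws open and shut, and the axes are right-handed (so a half turn about y gives the same grasp; the last joint's range is limited). The gripper opens to 87 mm and grips with 3 to 60 N. Pads are 19 mm wide; open, the fingers measure 117 mm over their backs; the gripper's body (75 mm by 190 mm) begins 51 mm behind the grasp point.
Start: joints at [-1.401, 0.527, 1.433, -0, 1.181, -0.178], TCP at [0.213, -0.588, 0.248] pointing down, gripper open.
Joint ranges: [-3.08, 3.08], [-0.75, 2.2], [0.22, 2.44], [-1.43, 4.57], [0, 2.65], [-2.85, 2.85]. Speed limits (rad/s): [2.79, 2.79, 3.14, 3.14, 3.14, 3.14].

### API

Orientations are given as a unit quaternion [x, y, z, w].
In Python, from rig import robot gives the robot as it stands.
- The arm moves only by the tool carry_out, never from a script. Its argument "moves" is a list of rows, each a list of 7 numbers: the opening, from 0 (shut) to 1 (fully open), then the shift along the tool's x, y, z in cm, then the turn, a rotation vector about the tool's x, y, z in rad. In form: [[grip, x, y, z, rx, ry, rz], ...]. A call has 1 to 20 rows; each row is the pose to reach, as a shift and turn from the pose commanded when the call began, along the tool's axes at that moment; what a row does not reach only later rows make up. A row lasts 1/10 s, in which the tool goes at most 50 mm and 8.59 degrees, less where a joint would pass 70% of its speed; a pose out of reach is approached as far as the arm can. A call with a gripper value outside its range is refused whole. The fingers move at their own pace and stop on an object; "force" is the grip in N (left out, the last holds). Time passes only in rows, so rows that repeat a pose let the fingers close. It gives the time, the measured TCP pose, the force and the opening at its end, in the units of the state.
- robot.get_obs(): the state, without advancing time (a new reading comes with each control period).
- robot.camera(name): name is "scene" or "top"; returns the picture (400x640x3 uint8, red, green, blue); there is no depth.
- robot.camera_params(name): a dict with "fx", "fy", "cx", "cy" (pixels), "extrinsics" (4x4, takes a point from camera to world coordinates). Camera axes: x right, y down, z forward; pixel columns grow to the right and rows downward; lengths in m; the calibration is good to about 2 mm. A picture is of the moment at which its call begins. camera_params takes no time and is no camera call.
- robot.hand_in(): hands the job in, once; it reports no verdict.
The state is a dict: "time": time; "q": joint angles; "joint_velocities": joint speeds; "joint_torque": joint torques, N m; "position": TCP position; "tool_rot": TCP orientation; "ft_force": force on the tool from outside, world axes, zero at the start; "moment": the same for the moment, N m; "grip_width": finger opening in m.
Only numpy, scipy, OpenCV 4.12 (cv2) and the standard library are available. Lean on these libraries where they do the work, as an engineer would, in place of code of your own. Each camera call takes 0.05 s, during which the arm holds its last target.

### The job

Register the drawing that is clipped to the pen tablet: take the stylus out of the turntable caddy and touch its nib gently down inside the small circle of each of the three printed register crosses, first the far-left one, then the far-right, then the near-right as the robot sees them, resting about half a second on each and touching the drawing and tablet nowhere else. Then stand the stylus back in the caddy tube it came from, nib down and all the way in, let go, and leave all other things where they are.

Things in the scene. Friction and masses are not known exactly. Their poses are not given: they have to be found in the camera images.
- tablet: black pen tablet, flat and fixed: 195 (its x) by 300 (its y) by 9 mm. Origin under its centre; its x points away from the robot, y to the robot's left, yawed up to 0.25 rad. A white A5 drawing lies on it; at the middle of its far edge an aluminium paper clip stands 9 mm above its top. Grey keys and the eraser are on its left border
- mark_far_left (a point): centre of the register cross at the drawing's far-left corner, on the tablet's top face (9 mm above the bench). Each cross is a 15 mm circle with 26 mm hair lines through it; the three crosses are corners of a 110 by 176 mm rectangle. The near-left corner has no cross but a ruled title block
- mark_far_right (a point): centre of the register cross at the far-right corner of the drawing
- mark_near_right (a point): centre of the register cross at the near-right corner of the drawing
- caddy: blue turntable caddy left or right of the tablet, turned any way; fixed foot, origin on the bench under its axis. Drum 150 mm across with six upright tubes 50 mm from the axis, 60 degrees apart: bore 17 mm, flaring to 25 mm at the mouths 98 mm above the bench; middle knob 83 mm high. Two tubes are empty. The drum can be turned but stays where left (0.04 N m)
- stylus_tube (a point): middle of the floor of the stylus's own tube, 18 mm above the bench; the mouth is 80 mm straight above it. Turns with the drum
- stylus: grey stylus 165 mm long, about 26 g: round barrel 13 mm thick from 34 mm above its point to the tail, below that a cone and a thin white nib; black rocker switch and rubber sleeve. The longest tool in the caddy. Stands nib down, leaning up to 4 degrees, in its 80 mm deep tube, tail about 183 mm above the bench. Origin at the nib's point, z along the barrel to the tail
- stylus_tip (a point): point of the stylus's nib. The nib is 3 mm thick, stands 7 mm out of the cone and springs back into it by up to 4 mm: it begins to give at 0.7 N, is all the way in at 3.5 N, and behind that the stylus is rigid
- stylus_tail (a point): centre of the flat tail end of the stylus, 165 mm from the nib's point
- pencil: wooden pencil, 8 mm thick, 140 mm long, standing in the tube next to the stylus (60 degrees on, anticlockwise from above); origin at its point
- ballpoint: steel ballpoint with clip, 10 mm thick, 142 mm long, in the tube across from the stylus; origin at its point
- marker: white marker with black cap, 14 mm thick, 130 mm long, in the tube 240 degrees on, anticlockwise from above; origin at its lower end
- eraser: red eraser 45 by 20 by 12 mm lying on the near part of the tablet's left border; origin under its centre
- mug: aluminium mug, 80 mm across, 88 mm high, standing behind the tablet; origin under its centre
- pen_case: glass case 190 by 62 by 30 mm with a fountain pen in it, behind the tablet; origin under its centre
- ruler: steel ruler 300 by 28 by 4 mm lying in front of the tablet; origin under its centre
- tin: tin geometry box, 90 by 194 mm, 23 mm high, closed by a hinged lid, on the other side of the tablet from the caddy; origin on the bench under its centre
- tin_lid (a joint): hinged lid of the tin box: 0 rad closed, as it starts; grows as it opens

How it is judged:
By the outcome, as a careful person would: the job done as asked, in the order asked, and still so for the second after the job is handed in, with the robot touching nothing.
It also fails if it takes over 72 s, if anything falls off the work surface, if the arm or the gripper's body presses on something with over 40 N, if the wrist force passes 120 N, or if a joint passes its speed limit or range.

## Working session

There is one attempt and no reset: what is moved stays moved. The work goes in short steps, Python scripts to look and compute and a tool call to move; the robot and the scene stay as the last step left them, time stands still between calls to the robot, and variables do not carry over. Pictures are saved under pics/ and viewed, and the job is handed in when it is done.

Besides the shell and the picture viewer there is one more tool, called after ">>>" as name(argument=value, ...), one argument or row to a line, values as JSON. carry_out: Moves the arm, as the interface text tells. Its arguments: {"type":"object","properties":{"moves":{"type":"array"},"force":{"type":"number"}},"required":["moves"]}

```bash
ls; mkdir -p pics
python3 - <<'E'
from rig import robot
import cv2
o=robot.get_obs();print(o)
for n in("scene","top"):
    p=robot.camera_params(n);print(n,p)
    cv2.imwrite(f"pics/{n}0.png",robot.camera(n)[:,:,::-1])
E
```

```text
pics
{'time': 0.0, 'q': array([-1.40146199e+00,  5.28463297e-01,  1.43388814e+00, -2.06375587e-05,
        1.18137866e+00, -1.78507185e-01]), 'joint_velocities': array([-4.08996361e-05, -5.66642716e-04, -2.66090320e-04,  8.96490182e-04,
        1.16626302e-03, -9.11535959e-04]), 'joint_torque': array([ 5.14502881e-04, -4.40036595e+01, -1.76591635e+01,  6.33126847e-02,
        5.82389056e-02, -1.59529527e-04]), 'position': array([ 0.21294718, -0.5868925 ,  0.24657784]), 'tool_rot': array([-0.57844878,  0.40646849, -0.40539509,  0.5795129 ]), 'ft_force': array([0.07191509, 0.28316419, 0.0572018 ]), 'moment': array([-0.02216971,  0.00254549,  0.02456673]), 'grip_width': 0.08680351192339299}
scene {'fx': 445.14476469002517, 'fy': 445.14476469002517, 'cx': 313.76102129282873, 'cy': 196.26753822790363, 'extrinsics': array([[-0.12567725,  0.64385386, -0.75475654,  1.43099515],
       [ 0.99206571,  0.0790377 , -0.09776843,  0.12410042],
       [-0.00329436, -0.76105535, -0.64867858,  0.8469914 ],
       [ 0.        ,  0.        ,  0.        ,  1.        ]])}
top {'fx': 442.2276100365383, 'fy': 442.2276100365383, 'cx': 315.8871360398412, 'cy': 201.20816033803976, 'extrinsics': array([[-0.01633935, -0.98968094,  0.14235402,  0.42736625],
       [-0.99950845,  0.01997694,  0.02416143, -0.00262387],
       [-0.0267559 , -0.14188926, -0.98952087,  1.25855448],
       [ 0.        ,  0.        ,  0.        ,  1.        ]])}
```

View pics/scene0.png

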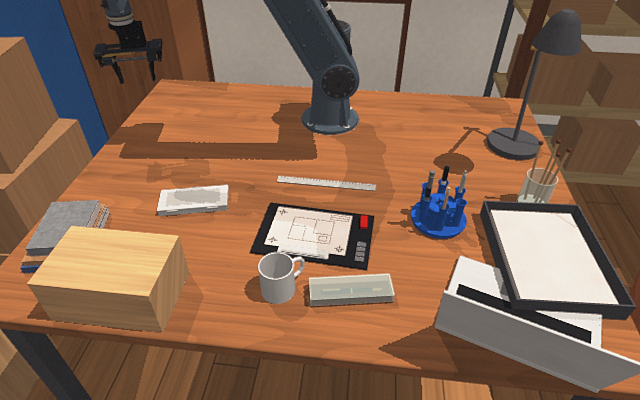

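View pics/top0.png

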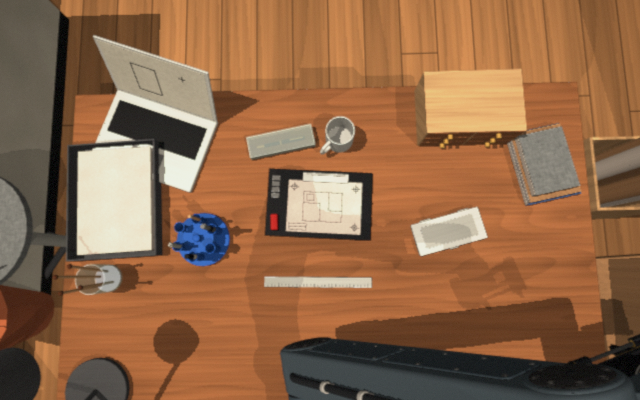

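Run:
```python
from scipy.spatial.transform import Rotation as R
print(R.from_quat([-0.57844878,  0.40646849, -0.40539509,  0.5795129 ]).as_matrix().round(3))
```

```text
[[ 0.341 -0.     0.94 ]
 [-0.94   0.002  0.341]
 [-0.002 -1.     0.   ]]
```

Run:
```python
import cv2
a=cv2.imread("pics/top0.png");b=cv2.imread("pics/scene0.png")
def c(im,x0,y0,w,h,s,n): cv2.imwrite("pics/"+n,cv2.resize(im[y0:y0+h,x0:x0+w],None,fx=s,fy=s,interpolation=cv2.INTER_CUBIC))
c(a,255,160,130,90,6,"t1.png");c(a,160,205,80,70,8,"t2.png")
c(b,245,195,130,90,6,"s1.png");c(b,400,155,80,90,6,"s2.png")
```

```text
(no output)
```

View pics/t1.png

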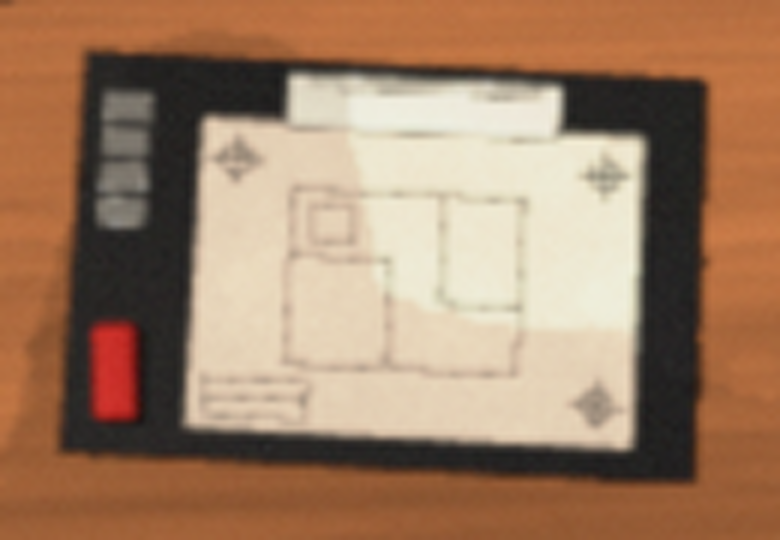

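View pics/t2.png

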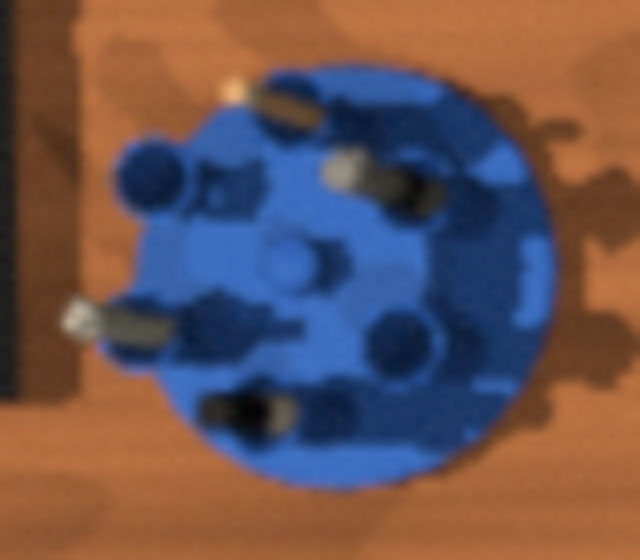

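View pics/s1.png

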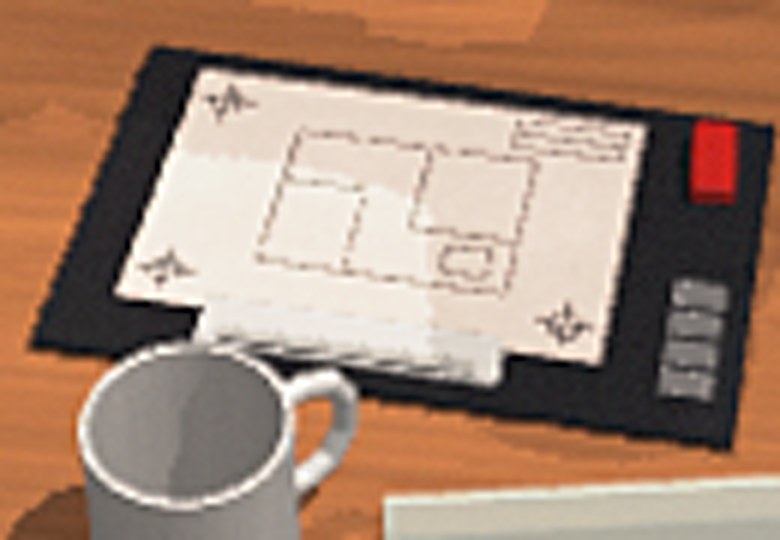

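View pics/s2.png

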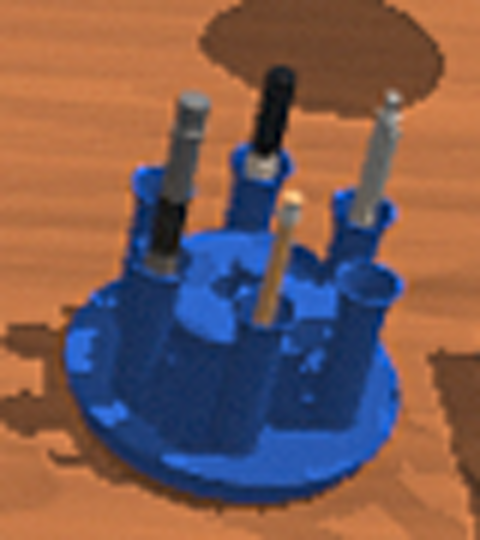

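```bash
cat > h.py <<'E'
import numpy as np
from scipy.optimize import least_squares
from scipy.spatial.transform import Rotation as R
from rig import robot
P={n:robot.camera_params(n) for n in("top","scene")}
def proj(n,X):
    p=P[n];E=p["extrinsics"];X=np.atleast_2d(X)
    c=(X-E[:3,3])@E[:3,:3]
    return np.c_[p["fx"]*c[:,0]/c[:,2]+p["cx"],p["fy"]*c[:,1]/c[:,2]+p["cy"]]
def plane(n,uv,z):
    p=P[n];E=p["extrinsics"]
    d=E[:3,:3]@np.array([(uv[0]-p["cx"])/p["fx"],(uv[1]-p["cy"])/p["fy"],1])
    o=E[:3,3];return o+d*(z-o[2])/d[2]
def tri(ut,us):
    f=lambda X:np.r_[proj("top",X)[0]-ut,proj("scene",X)[0]-us]
    s=least_squares(f,plane("top",ut,.1));return s.x,s.fun
def shift(target,o=None,q=None):
    "cm shift in tool axes from current measured pose"
    o=o or robot.get_obs();return R.from_quat(o["tool_rot"]).inv().apply(np.array(target)-o["position"])*100
E
cat > m.py <<'E'
from h import *
# marks
def T(x,y):return(255+x/6,160+y/6)
def S(x,y):return(245+x/6,195+y/6)
mt={"FL":T(238,158),"FR":T(605,176),"NR":T(596,405)};ms={"FL":S(564,324),"FR":S(162,268),"NR":S(229,101)}
for k in mt: print(k,plane("top",mt[k],.009).round(4),plane("scene",ms[k],.009).round(4))
# rect fit
def crosses(p):
    c,s=np.cos(p[2]),np.sin(p[2]);L=np.array([[.11,.176],[.11,0],[0,0]])
    return np.c_[p[0]+c*L[:,0]-s*L[:,1],p[1]+s*L[:,0]+c*L[:,1],[.009]*3]
f=lambda p:np.r_[(proj("top",crosses(p))-list(mt.values())).ravel(),(proj("scene",crosses(p))-list(ms.values())).ravel()]
s=least_squares(f,[.5,-.1,0]);print(s.x,s.fun.round(2));print(crosses(s.x).round(4))
# caddy
t2=lambda x,y:(160+x/8,205+y/8); s2=lambda x,y:(400+x/6,155+y/6)
mouth={ "sty":((415,190),(155,265)),"pen":((290,105),(270,308)),"e1":((150,177),(369,285)),"ball":((135,335),(365,207)),"mk":((250,412),(262,160)),"e2":((400,343),(160,180))}
w=[.4,.4,1.5,.4,.4,1.5]
def mo(p,z=.098):
    a=p[2]+np.arange(6)*np.pi/3;return np.c_[p[0]+.05*np.cos(a),p[1]+.05*np.sin(a),[z]*6]
ut=np.array([t2(*v[0]) for v in mouth.values()]);us=np.array([s2(*v[1]) for v in mouth.values()])
W=np.array(w)[:,None]
g=lambda p:np.r_[((proj("top",mo(p))-ut)*W).ravel(),((proj("scene",mo(p))-us)*W).ravel(),(proj("top",[p[0],p[1],.083])[0]-t2(292,262))]
c0=plane("top",t2(292,262),.083)
best=min((least_squares(g,[c0[0],c0[1],a],loss="soft_l1") for a in np.arange(0,6.3,.5)),key=lambda s:s.cost)
print(best.x,best.cost,g(best.x).round(2));print(mo(best.x).round(4))
print("tail",tri(t2(345,165),s2(193,100)))
E
python3 m.py
```

```text
FL [0.6515 0.0882 0.009 ] [0.6536 0.0876 0.009 ]
FR [ 0.6391 -0.0869  0.009 ] [ 0.6421 -0.0883  0.009 ]
NR [ 0.5299 -0.0795  0.009 ] [ 0.5327 -0.0785  0.009 ]
[ 0.53050991 -0.07964137 -0.07153169] [ 0.03 -0.44  0.19 -0.39  0.04 -0.21  0.19 -0.2   0.44 -0.5  -0.27 -0.57]
[[ 0.6528  0.088   0.009 ]
 [ 0.6402 -0.0875  0.009 ]
 [ 0.5305 -0.0796  0.009 ]]
[ 0.50461743  0.34751043 -1.11797434] 2.983596511618644 [-0.07 -0.03  0.06  0.13  0.94 -0.23  0.26 -0.4   0.65 -0.08  0.07 -0.35
  0.52 -0.89 -0.19 -0.38  0.24 -2.   -0.07 -0.22 -0.01 -0.18  0.86  0.
 -0.18 -0.15]
[[0.5265 0.3025 0.098 ]
 [0.5545 0.344  0.098 ]
 [0.5326 0.3889 0.098 ]
 [0.4827 0.3925 0.098 ]
 [0.4547 0.351  0.098 ]
 [0.4766 0.3061 0.098 ]]
tail (array([0.52733555, 0.30185542, 0.18067106]), array([ 0.14101525,  0.001293  ,  0.13919903, -0.01993792]))
```

Run:
```python
from h import *
for t in [(.40,-.45,.28),(.52,-.2,.28),(.55,0,.28),(.54,.2,.28),(.5268,.302,.26)]: print(shift(t).round(1))
```

```text
[-6.5 -3.3 22.3]
[-25.9  -3.3  42.1]
[-43.7  -3.2  51.7]
[-62.8  -3.2  57.6]
[-72.9  -1.2  59.8]
```

>>> carry_out(
  moves=[
    [0.45,-1.5,-1,5,0,0,0],
    [0.45,-3,-2,10,0,0,0],
    [0.45,-5,-3,16,0,0,0],
    [0.45,-6.5,-3.3,21,0,0,0],
    [0.45,-9,-3.3,25,0,0,0],
    [0.45,-12,-3.3,29,0,-0.05,0],
    [0.45,-16,-3.3,33,0,-0.1,0],
    [0.45,-20,-3.3,37,0,-0.104,0],
    [0.45,-24,-3.3,40.5,0,-0.104,0],
    [0.45,-28,-3.3,43.5,0,-0.104,0],
    [0.45,-32,-3.3,46,0,-0.104,0],
    [0.45,-37,-3.3,49,0,-0.104,0],
    [0.45,-42,-3.3,51.5,0,-0.104,0],
    [0.45,-47,-3.3,53.5,0,-0.104,0],
    [0.45,-52,-3.2,55,0,-0.104,0],
    [0.45,-57,-3.2,56.5,0,-0.104,0],
    [0.45,-62,-2.8,57.8,0,-0.104,0],
    [0.45,-67,-2.2,59,0,-0.104,0],
    [0.45,-71,-1.5,59.5,0,-0.104,0],
    [0.45,-72.9,-1.2,59.8,0,-0.104,0],
  ],
  force=15,
)

```text
time: 2.1
position: [0.5288, 0.287, 0.2613]
tool_rot: [0.599, -0.375, 0.375, -0.599]
ft_force: [1.6, 0.4, -0.6]
grip_width: 0.0388
```

>>> carry_out(
  moves=[
    [0.45,0,0,0,0,0,0],
    [0.45,0,0,0,0,0,0],
  ],
)

```text
time: 2.3
position: [0.5284, 0.286, 0.2609]
tool_rot: [0.6, -0.375, 0.374, -0.599]
ft_force: [-0.5, -0.5, 1.1]
grip_width: 0.0392
```

Run:
```python
from h import *
import cv2
o=robot.get_obs();print(o["time"],o["position"],R.from_quat(o["tool_rot"]).as_matrix().round(3),o["q"].round(2),o["ft_force"],o["grip_width"],shift((.5268,.302,.15)))
for n,(x,y,w,h) in dict(top=(160,195,100,90),scene=(390,100,110,140)).items():
    im=robot.camera(n)[:,:,::-1];cv2.imwrite(f"pics/{n}1.png",im)
    cv2.imwrite(f"pics/{n}1c.png",cv2.resize(im[y:y+h,x:x+w],None,fx=4,fy=4,interpolation=2))
```

```text
2.3 [0.52841781 0.28598167 0.26091729] [[ 0.439 -0.001  0.898]
 [-0.898 -0.001  0.439]
 [ 0.    -1.    -0.002]] [ 0.31  0.48  1.48 -0.    1.18  1.43] [-0.45733022 -0.4610139   1.0765744 ] 0.03921139121833311 [-1.51465924 11.09005905  0.57870581]
```

View pics/scene1c.png

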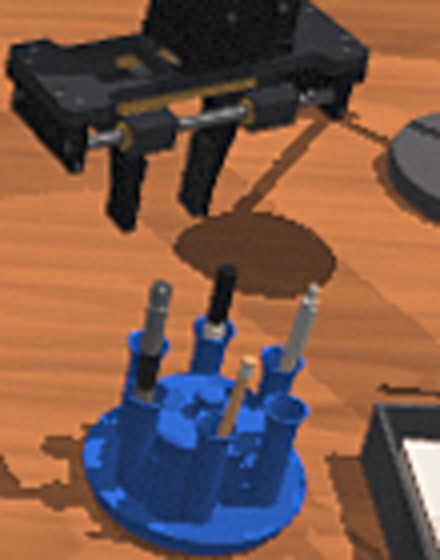

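View pics/top1.png

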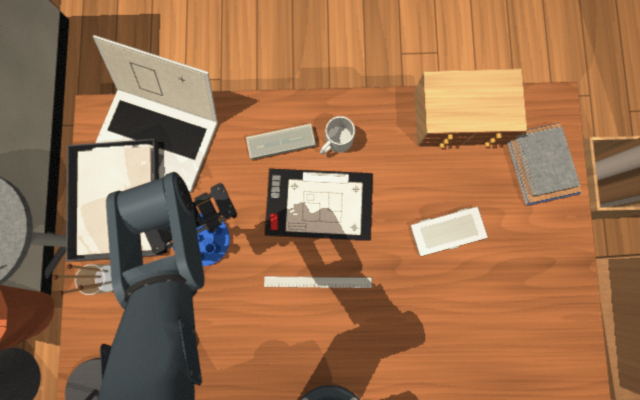

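>>> carry_out(
  moves=[
    [0.45,-1.5,0,0.6,0,0,0],
    [0.45,-1.5,2,0.6,0,0,0],
    [0.45,-1.5,4,0.6,0,0,0],
    [0.45,-1.5,4,0.6,0,0,0],
  ],
)

```text
time: 2.8
position: [0.5269, 0.3001, 0.2193]
tool_rot: [0.6, -0.377, 0.375, -0.597]
ft_force: [0.1, -0.3, -1.0]
grip_width: 0.0391
```

Run:
```python
from h import *
import cv2
o=robot.get_obs();print(o["time"],o["position"],o["ft_force"],o["grip_width"],shift((.5268,.302,.152)))
for n,(x,y,w,h) in dict(scene=(390,100,110,140)).items():
    im=robot.camera(n)[:,:,::-1]
    cv2.imwrite(f"pics/{n}2c.png",cv2.resize(im[y:y+h,x:x+w],None,fx=4,fy=4,interpolation=2))
```

```text
2.8 [0.52688193 0.30009688 0.21933181] [ 0.11624771 -0.32783355 -1.01872082] 0.03910705909695242 [-0.16870488  6.73279618  0.1140192 ]
```

View pics/scene2c.png

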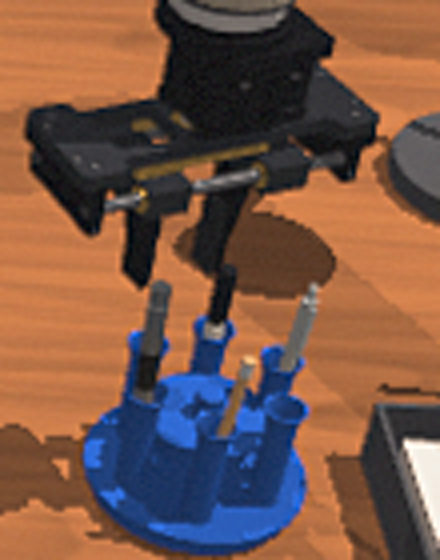

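Run:
```python
from h import *
f=lambda X:((proj("scene",X)-[390,100])*4).round(1)
o=robot.get_obs();p=o["position"];M=R.from_quat(o["tool_rot"]).as_matrix()
tip=p+M[:,1]*.025
print(f(tip),f(tip+M[:,0]*.0195),f(tip-M[:,0]*.0195),f([.5273,.3019,.181]),f([.5268,.302,.1]))
```

```text
[[171.1 267.1]] [[142.8 273.4]] [[199.3 261. ]] [[169.4 286.1]] [[148.2 385.7]]
```

Run:
```python
import cv2,numpy as np
b=cv2.imread("pics/scene0.png").astype(int)
for y in range(166,202,2):
    print(y,[tuple(b[y,x]) .__repr__().replace("np.int64","") if 0 else "%d/%d"%(b[y,x].mean(),b[y,x,2]-b[y,x,0]) for x in range(424,440)])
a=cv2.imread("pics/top0.png").astype(int)
print()
for y in range(220,234):
    print(y,["%d/%d"%(a[y,x].mean(),a[y,x,2]-a[y,x,0]) for x in range(197,218)])
```

```text
166 ['128/121', '130/120', '127/120', '127/122', '130/123', '128/123', '127/121', '130/123', '130/121', '130/123', '133/124', '132/128', '138/133', '104/97', '76/64', '72/62']
168 ['129/122', '129/123', '130/120', '131/121', '127/122', '130/121', '126/125', '128/127', '127/127', '126/127', '127/125', '127/124', '127/126', '132/123', '131/129', '138/132']
170 ['127/120', '124/119', '127/117', '125/123', '126/124', '125/125', '129/59', '133/43', '131/44', '133/64', '130/105', '126/124', '125/124', '127/120', '128/122', '127/124']
172 ['132/126', '134/130', '135/131', '134/130', '139/138', '93/66', '83/-1', '120/4', '134/9', '135/2', '122/-10', '130/99', '127/127', '127/122', '126/121', '125/123']
174 ['124/121', '126/118', '126/121', '126/123', '132/128', '81/50', '54/-9', '59/-2', '60/1', '63/-8', '101/57', '126/119', '128/126', '131/122', '127/124', '127/123']
176 ['122/118', '121/116', '121/117', '125/124', '110/74', '81/15', '66/-1', '77/4', '84/2', '81/-1', '131/85', '127/116', '122/117', '124/115', '123/116', '122/117']
178 ['128/121', '128/119', '129/123', '134/134', '93/62', '5
[... 4331 characters left out ...]
131', '121/-131', '121/-132', '119/-133', '120/-133', '121/-131', '120/-133', '120/-132', '119/-132', '118/-127', '88/-101', '52/-62', '36/-40', '32/-25', '28/-17', '38/-2', '48/-10', '58/-40', '59/-63', '48/-66', '42/-59']
232 ['117/-125', '117/-130', '118/-133', '120/-131', '121/-132', '121/-133', '120/-132', '121/-133', '120/-130', '118/-132', '102/-120', '79/-93', '57/-71', '46/-55', '42/-50', '42/-45', '54/-59', '72/-85', '68/-85', '51/-70', '46/-57']
233 ['104/-112', '110/-122', '117/-127', '118/-130', '121/-130', '119/-131', '121/-132', '120/-133', '119/-131', '121/-132', '116/-130', '108/-119', '89/-105', '79/-95', '77/-93', '74/-88', '73/-90', '74/-89', '59/-71', '49/-58', '42/-62']
```

>>> carry_out(
  moves=[
    [0.4,-0.2,2,0.1,0,0,0],
    [0.4,-0.2,4,0.1,0,0,0],
    [0.4,-0.2,5.5,0.1,0,0,0],
    [0.4,-0.2,6.7,0.1,0,0,0],
    [0.4,-0.2,6.7,0.1,0,0,0],
    [0.4,-0.2,6.7,0.1,0,0,0],
  ],
)

```text
time: 3.45
position: [0.5289, 0.3035, 0.1555]
tool_rot: [-0.599, 0.375, -0.376, 0.6]
ft_force: [0.4, 0.4, -0.5]
grip_width: 0.0349
```

Run:
```python
from h import *
import cv2
o=robot.get_obs();print(o["time"],o["position"],o["ft_force"],o["grip_width"],shift((.5268,.302,.152)))
for n,(x,y,w,h) in dict(scene=(390,100,110,140)).items():
    im=robot.camera(n)[:,:,::-1]
    cv2.imwrite(f"pics/{n}3c.png",cv2.resize(im[y:y+h,x:x+w],None,fx=4,fy=4,interpolation=2))
```

```text
3.45 [0.52894815 0.30353877 0.1554514 ] [ 0.43326376  0.38779956 -0.46974398] 0.03486908650706578 [ 0.0447412   0.34479794 -0.26087886]
```

View pics/scene3c.png

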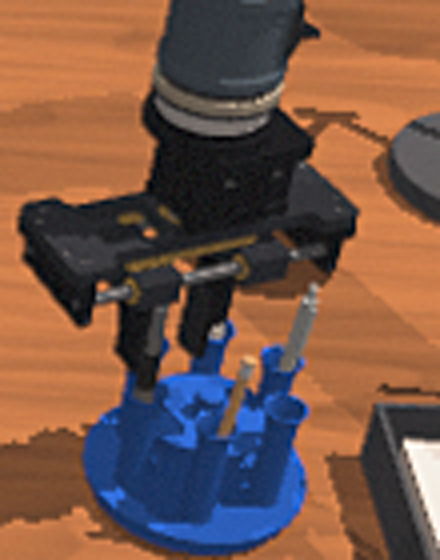

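>>> carry_out(
  moves=[
    [0.3,0,0,-0.2,0,0,0],
    [0.25,0,0,-0.2,0,0,0],
    [0.2,0,0,-0.2,0,0,0],
    [0.15,0,0,-0.2,0,0,0],
    [0.12,0,0,-0.2,0,0,0],
    [0.08,0,0,-0.2,0,0,0],
    [0.08,0,0,-0.2,0,0,0],
    [0.08,0,0,-0.2,0,0,0],
  ],
  force=12,
)

```text
time: 4.3
position: [0.5265, 0.3026, 0.1547]
tool_rot: [-0.599, 0.375, -0.375, 0.599]
ft_force: [0.3, -0.4, -0.2]
grip_width: 0.013
```

Run:
```python
from h import *
import cv2
o=robot.get_obs();print(o["time"],o["position"],o["ft_force"],o["grip_width"],o["q"].round(4))
for n,(x,y,w,h) in dict(scene=(390,100,110,140)).items():
    im=robot.camera(n)[:,:,::-1]
    cv2.imwrite(f"pics/{n}4c.png",cv2.resize(im[y:y+h,x:x+w],None,fx=4,fy=4,interpolation=2))
for i in range(4): robot.camera("top");o=robot.get_obs();print(o["position"],o["ft_force"],o["q"].round(4))
```

```text
4.3 [0.52651839 0.30255156 0.15472157] [ 0.33738544 -0.41462235 -0.20092699] 0.013036060564346846 [ 0.3377  0.6192  1.5614 -0.      0.9609  1.4567]
[0.52650374 0.30253528 0.15471459] [0.33684433 0.33121042 0.0636048 ] [ 0.3377  0.6192  1.5615 -0.      0.9609  1.4568]
[0.52652879 0.30255477 0.15474443] [-0.09731836  0.52594211  1.33234748] [ 0.3377  0.6191  1.5614 -0.      0.9609  1.4568]
[0.52654422 0.30254144 0.15470902] [-0.16239612  0.21758707  0.46489942] [ 0.3377  0.6192  1.5614 -0.      0.9609  1.4568]
[0.52651361 0.30256417 0.15471923] [-0.38618527  0.22033049  0.61918353] [ 0.3378  0.6192  1.5615 -0.      0.9608  1.4568]
```

View pics/scene4c.png

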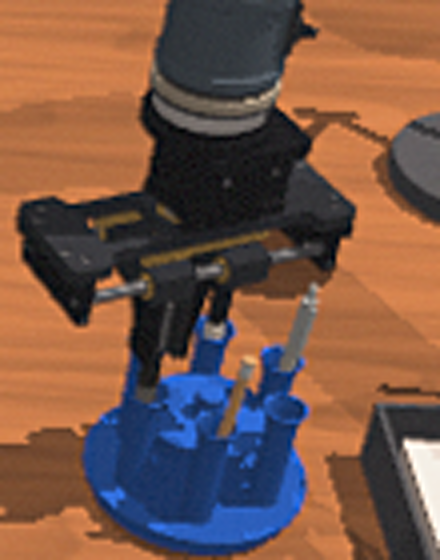

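>>> carry_out(
  moves=[
    [0.08,0,-0.5,0,0,0,0],
    [0.08,0,-1.5,0,0,0,0],
    [0.08,0,-3,0,0,0,0],
    [0.08,0,-5,0,0,0,0],
    [0.08,0,-7,0,0,0,0],
    [0.08,0,-9,0,0,0,0],
    [0.08,0,-11,0,0,0,0],
    [0.08,0,-11,0,0,0,0],
    [0.08,0,-11,0,0,0,0],
  ],
)

```text
time: 5.45
position: [0.5263, 0.3025, 0.2652]
tool_rot: [-0.599, 0.375, -0.375, 0.6]
ft_force: [0.2, -1.0, -0.1]
grip_width: 0.0127
```

Run:
```python
from h import *
import cv2
o=robot.get_obs();print(o["time"],o["position"],o["tool_rot"],o["ft_force"],o["grip_width"])
for n,(x,y,w,h) in dict(scene=(390,60,110,140),top=(170,190,100,90)).items():
    im=robot.camera(n)[:,:,::-1];cv2.imwrite(f"pics/{n}5.png",im)
    cv2.imwrite(f"pics/{n}5c.png",cv2.resize(im[y:y+h,x:x+w],None,fx=4,fy=4,interpolation=2))
for n in P: print(n,proj(n,o["position"]-[0,0,.1367]))
for t in [(.6528,.088,.20),(.6402,-.0875,.2),(.5305,-.0796,.2)]: print(shift(t).round(2))
```

```text
5.45 [0.5262949  0.30252949 0.26516201] [-0.59908317  0.375127   -0.37545647  0.59950941] [ 0.15435109 -0.97800118 -0.13388561] 0.012717916034209053
top [[208.64520852 227.8015217 ]]
scene [[429.06445716 187.78877528]]
[24.83  6.35  2.11]
[40.07  6.37 -6.69]
[ 34.57   6.4  -16.21]
```

View pics/scene5c.png

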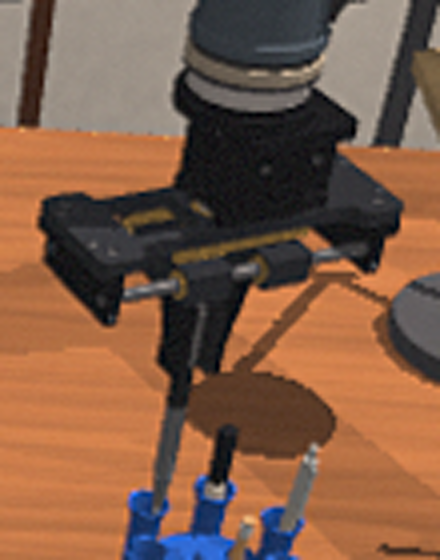

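View pics/top5.png

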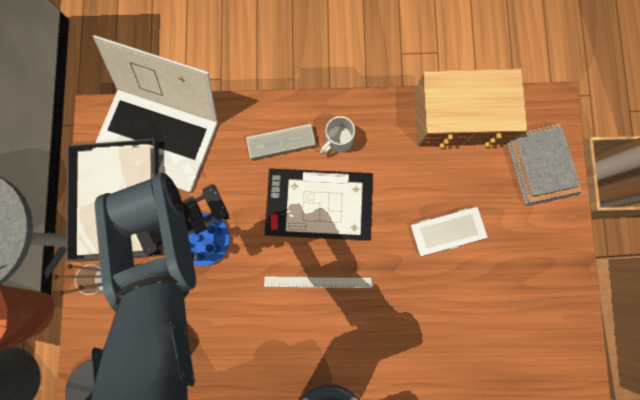

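>>> carry_out(
  moves=[
    [0.08,3,0,0.3,0,0,0],
    [0.08,7,0,0.6,0,0,0],
    [0.08,11,0,1,0,0,0],
    [0.08,15,1,1.3,0,0,0],
    [0.08,19,3,1.7,0,0,0],
    [0.08,22,5,1.9,0,0,0],
    [0.08,24,7,2.1,0,0,0],
    [0.08,24.8,8,2.1,0,0,0],
    [0.08,24.8,8,2.1,0,0,0],
    [0.08,24.8,8,2.1,0,0,0],
  ],
)

```text
time: 6.55
position: [0.653, 0.0895, 0.1845]
tool_rot: [0.599, -0.376, 0.375, -0.599]
ft_force: [-1.0, 0.6, -0.2]
grip_width: 0.0127
```

```bash
cat > look.py <<'E'
from h import *
import cv2,sys
k=sys.argv[1];L=float(sys.argv[2]) if len(sys.argv)>2 else .1367
o=robot.get_obs();p=o["position"];print(o["time"],p,o["tool_rot"],o["ft_force"].round(2),o["grip_width"])
nib=p-[0,0,L]
for n in("scene","top"):
    im=robot.camera(n)[:,:,::-1];c=proj(n,nib)[0].round().astype(int);x,y=c-[35,35]
    s=8;cv2.imwrite(f"pics/{n}{k}.png",cv2.resize(im[y:y+70,x:x+70],None,fx=s,fy=s,interpolation=2))
    print(n,"crop origin",x,y,"predicted nib in crop",(proj(n,nib)[0]-[x,y]+.5)*s)
for t in [(.6528,.088,.1457),(.6402,-.0875,.1457),(.5305,-.0796,.1457)]: print(shift(t,o).round(2))
E
python3 look.py 6
```

```text
6.55 [0.65299338 0.08947759 0.18446795] [ 0.59943301 -0.37571042  0.3746533  -0.59929679] [-0.97  0.64 -0.19] 0.01270669893022788
scene crop origin 305 203 predicted nib in crop [286.21753027 286.009404  ]
top crop origin 258 148 predicted nib in crop [285.25439598 287.10859432]
[ 0.13  3.88 -0.08]
[15.36  3.87 -8.88]
[  9.86   3.88 -18.4 ]
```

View pics/scene6.png

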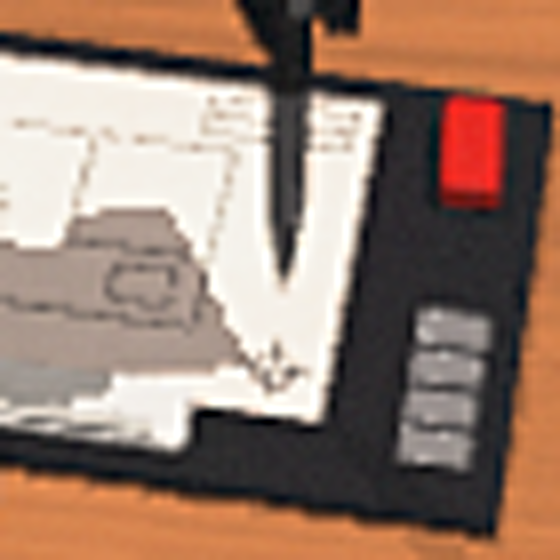

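View pics/top6.png

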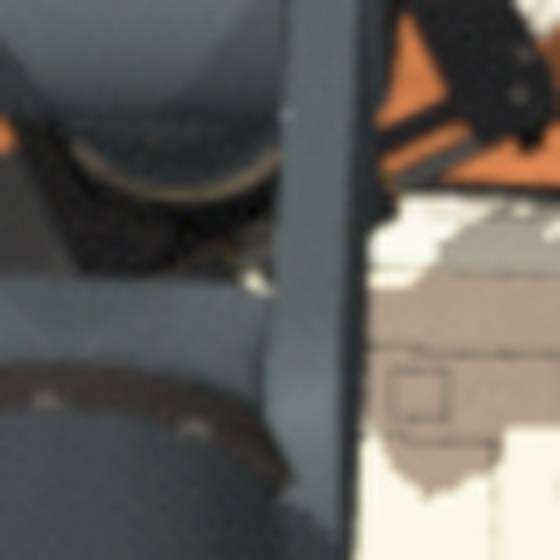

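>>> carry_out(
  moves=[
    [0.08,0.1,1,-0.1,0,0,0],
    [0.08,0.1,2,-0.1,0,0,0],
    [0.08,0.1,2.8,-0.1,0,0,0],
    [0.08,0.1,3.1,-0.1,0,0,0],
    [0.08,0.1,3.1,-0.1,0,0,0],
    [0.08,0.1,3.1,-0.1,0,0,0],
  ],
)

```text
time: 7.25
position: [0.6533, 0.0872, 0.1536]
tool_rot: [-0.599, 0.375, -0.375, 0.599]
ft_force: [0.8, -0.2, -1.2]
grip_width: 0.0129
```

```bash
cat > ft.py <<'E'
from h import *
import sys
n=int(sys.argv[1]) if len(sys.argv)>1 else 6
F=[]
for i in range(n): robot.camera("scene");o=robot.get_obs();F.append(np.r_[o["ft_force"],o["joint_torque"][1:3],o["position"]])
F=np.array(F);print(o["time"],"mean",F.mean(0).round(4),"sd",F.std(0).round(3)[:5])
E
python3 ft.py 10;python3 look.py 7
```

```text
7.75 mean [  0.1222  -0.1071  -0.4314 -48.6003 -15.6769   0.6534   0.0872   0.154 ] sd [0.261 0.66  0.58  0.104 0.052]
7.75 [0.65318766 0.08726989 0.15382666] [-0.59923921  0.37525597 -0.37535738  0.59933477] [ 0.07 -0.22  0.59] 0.012551768970686642
scene crop origin 304 212 predicted nib in crop [283.80265268 281.47805308]
top crop origin 260 150 predicted nib in crop [282.08734194 286.04731849]
[-0.08  0.81 -0.  ]
[15.16  0.81 -8.8 ]
[  9.66   0.81 -18.32]
```

View pics/scene7.png

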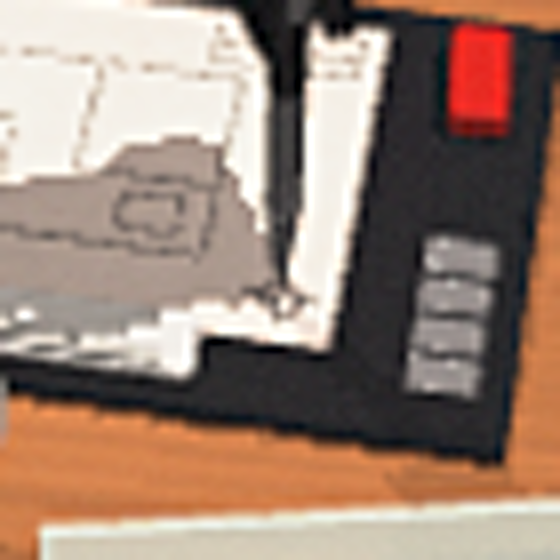

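>>> carry_out(
  moves=[
    [0.08,0,0.3,0,0,0,0],
    [0.08,0,0.5,0,0,0,0],
    [0.08,0,0.6,0,0,0,0],
    [0.08,0,0.6,0,0,0,0],
  ],
)

```text
time: 8.25
position: [0.6529, 0.0873, 0.1473]
tool_rot: [0.599, -0.376, 0.375, -0.599]
ft_force: [-0.2, 0.7, 0.2]
grip_width: 0.0129
```

```bash
python3 ft.py 6
```

```text
8.55 mean [  0.4081   0.18    -0.4252 -48.7232 -15.4656   0.6532   0.0873   0.1477] sd [0.262 0.469 0.386 0.025 0.022]
```

>>> carry_out(
  moves=[
    [0.08,0,0.1,0,0,0,0],
    [0.08,0,0.1,0,0,0,0],
  ],
)

```text
time: 8.75
position: [0.6531, 0.0873, 0.1466]
tool_rot: [0.599, -0.375, 0.375, -0.599]
ft_force: [-0.2, -0.6, 0.1]
grip_width: 0.0129
```

```bash
python3 ft.py 6
```

```text
9.05 mean [ 1.77800e-01 -1.97000e-02 -4.39200e-01 -4.88052e+01 -1.54610e+01
  6.53100e-01  8.73000e-02  1.46700e-01] sd [0.279 0.526 0.429 0.007 0.006]
```

>>> carry_out(
  moves=[
    [0.08,0,0.05,0,0,0,0],
    [0.08,0,0.05,0,0,0,0],
  ],
)

```text
time: 9.25
position: [0.6531, 0.0873, 0.1461]
tool_rot: [0.599, -0.375, 0.375, -0.599]
ft_force: [0.2, -0.2, -0.1]
grip_width: 0.0126
```

```bash
python3 ft.py 3
```

```text
9.4 mean [  0.2751  -0.2561  -0.2535 -48.8195 -15.4473   0.6531   0.0873   0.1462] sd [0.114 0.114 0.254 0.005 0.004]
```

>>> carry_out(
  moves=[
    [0.08,0,0.05,0,0,0,0],
    [0.08,0,0.05,0,0,0,0],
  ],
)

```text
time: 9.6
position: [0.6532, 0.0873, 0.1458]
tool_rot: [-0.599, 0.375, -0.375, 0.599]
ft_force: [0.6, -0.3, 0.7]
grip_width: 0.0124
```

```bash
python3 ft.py 3
```

```text
9.75 mean [ -0.2896  -0.4418   0.4892 -48.3589 -15.2715   0.6532   0.0873   0.1458] sd [0.22  0.141 0.438 0.037 0.012]
```

>>> carry_out(
  moves=[
    [0.08,0,0.07,0,0,0,0],
    [0.08,0,0.07,0,0,0,0],
    [0.08,0,0.07,0,0,0,0],
  ],
)

```text
time: 10.05
position: [0.6533, 0.0873, 0.1451]
tool_rot: [-0.599, 0.375, -0.375, 0.599]
ft_force: [0.4, 0.3, 2.1]
grip_width: 0.0125
```

Run:
```python
from h import *
import cv2
im=robot.camera("scene")[:,:,::-1];o=robot.get_obs();print(o["time"],o["position"],o["joint_torque"][1:3],o["ft_force"])
x,y=304,212
cv2.imwrite("pics/scene8.png",cv2.resize(im[y:y+70,x:x+70],None,fx=8,fy=8,interpolation=2))
```

```text
10.1 [0.65326374 0.08726425 0.14511742] [-48.05624485 -15.10158777] [-0.04288011  0.53880556  1.24077512]
```

>>> carry_out(
  moves=[
    [0.08,0,-0.3,0,0,0,0],
    [0.08,0,-1,0,0,0,0],
    [0.08,0,-2,0,0,0,0],
    [0.08,0,-3,0,0,0,0],
    [0.08,0,-3,0,0,0,0],
  ],
)

```text
time: 10.6
position: [0.6546, 0.0873, 0.1775]
tool_rot: [-0.598, 0.374, -0.377, 0.6]
ft_force: [0.3, 1.1, -0.1]
grip_width: 0.0124
```

```bash
python3 look.py 9
```

```text
10.6 [0.65458447 0.08726283 0.17750166] [-0.59845599  0.37391645 -0.37670538  0.6001083 ] [ 0.25  1.08 -0.11] 0.012421293996748519
scene crop origin 304 206 predicted nib in crop [285.94410446 280.63125349]
top crop origin 259 148 predicted nib in crop [285.06713807 286.1217971 ]
[-0.15  3.18 -0.14]
[15.09  3.18 -8.94]
[  9.59   3.13 -18.46]
```

View pics/scene8.png

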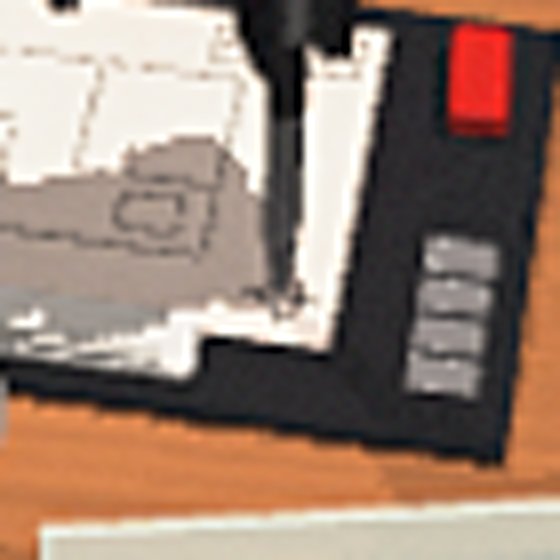

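>>> carry_out(
  moves=[
    [0.08,2.5,0,-1.5,0,0,0],
    [0.08,6,0,-3.5,0,0,0],
    [0.08,9.5,0,-5.6,0,0,0],
    [0.08,13,0,-7.6,0,0,0],
    [0.08,15.1,0,-8.9,0,0,0],
    [0.08,15.1,0,-8.9,0,0,0],
    [0.08,15.1,0.8,-8.9,0,0,0],
    [0.08,15.1,1.6,-8.9,0,0,0],
    [0.08,15.1,2.3,-8.9,0,0,0],
    [0.08,15.1,2.3,-8.9,0,0,0],
    [0.08,15.1,2.3,-8.9,0,0,0],
  ],
)

```text
time: 11.8
position: [0.6389, -0.0865, 0.1514]
tool_rot: [0.6, -0.375, 0.375, -0.599]
ft_force: [0.5, -1.2, -0.4]
grip_width: 0.0126
```

```bash
python3 look.py 10;python3 ft.py 3
```

```text
11.8 [ 0.63885378 -0.08646689  0.15142882] [ 0.59962031 -0.375291    0.37453844 -0.59944399] [ 0.52 -1.19 -0.4 ] 0.012582336163172822
scene crop origin 238 202 predicted nib in crop [282.35655728 286.27514634]
top crop origin 321 154 predicted nib in crop [282.4212132  284.72477373]
[-15.08   0.58   8.89]
[0.15 0.57 0.08]
[-5.36  0.58 -9.44]
12.05 mean [  0.1119  -0.3242  -0.3867 -47.4844 -15.2002   0.6393  -0.0873   0.1524] sd [0.214 0.549 0.544 0.05  0.03 ]
```

View pics/scene10.png

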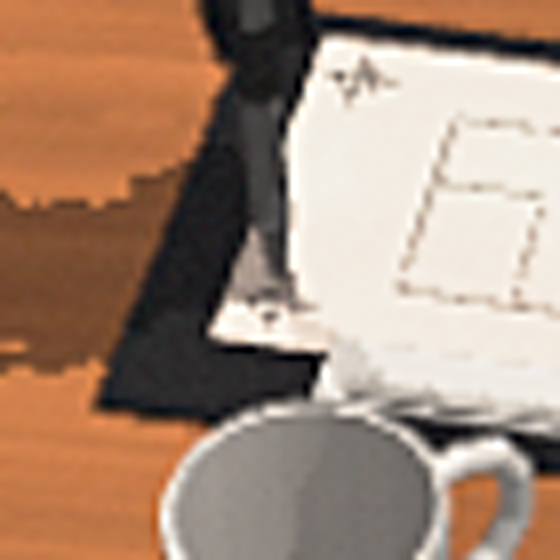

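View pics/top10.png

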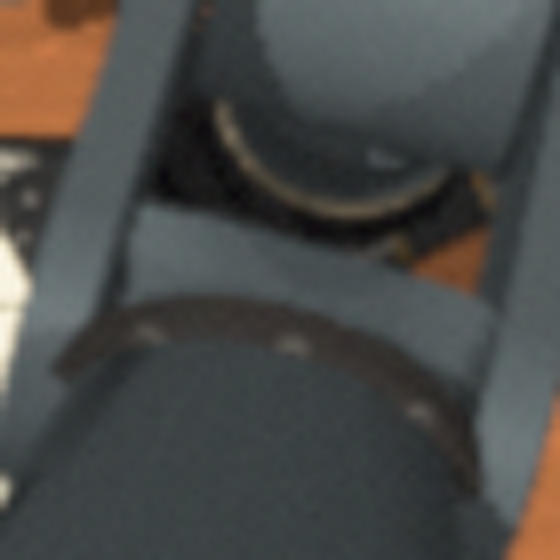

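>>> carry_out(
  moves=[
    [0.08,0.2,0.2,0,0,0,0],
    [0.08,0.2,0.4,0,0,0,0],
    [0.08,0.2,0.55,0,0,0,0],
    [0.08,0.2,0.55,0,0,0,0],
    [0.08,0.2,0.55,0,0,0,0],
  ],
)

```text
time: 12.55
position: [0.6398, -0.0892, 0.1464]
tool_rot: [0.599, -0.375, 0.375, -0.599]
ft_force: [-0.1, -0.1, -1.3]
grip_width: 0.0124
```

```bash
python3 ft.py 3; python3 look.py 11
```

```text
12.7 mean [  0.1983   0.4278  -0.2109 -47.777  -15.0653   0.6399  -0.0892   0.1465] sd [0.354 0.268 0.17  0.012 0.01 ]
12.7 [ 0.63991606 -0.08921237  0.14654469] [-0.59926888  0.37528868 -0.37532511  0.59930482] [-0.12  0.64 -0.01] 0.013059543568576552
scene crop origin 237 204 predicted nib in crop [282.38550917 282.36462568]
top crop origin 322 154 predicted nib in crop [281.17769966 283.9453906 ]
[-15.38   0.08   8.9 ]
[-0.14  0.08  0.1 ]
[-5.64  0.08 -9.42]
```

View pics/scene11.png

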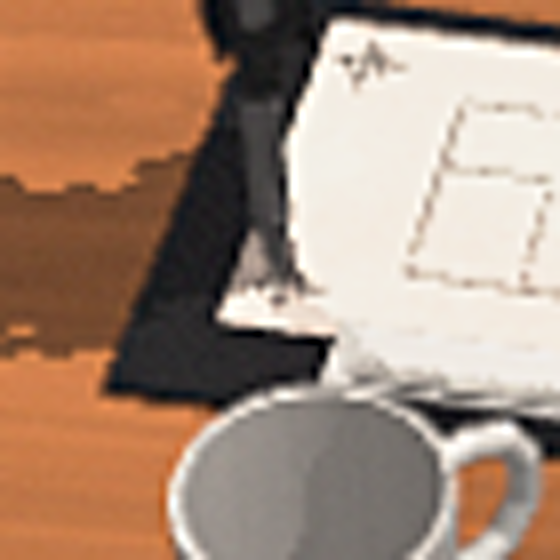

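>>> carry_out(
  moves=[
    [0.08,0,0,0.1,0,0,0],
    [0.08,0,0.04,0.1,0,0,0],
    [0.08,0,0.04,0.1,0,0,0],
  ],
)

```text
time: 13.1
position: [0.6408, -0.0888, 0.1461]
tool_rot: [0.599, -0.375, 0.375, -0.599]
ft_force: [0.3, -0.1, -0.0]
grip_width: 0.0126
```

```bash
python3 ft.py 3
```

```text
13.25 mean [ -0.3231   0.2746  -0.1138 -47.9109 -15.1106   0.6408  -0.0888   0.1461] sd [0.423 0.59  0.322 0.006 0.007]
```

>>> carry_out(
  moves=[
    [0.08,0,0.05,0,0,0,0],
    [0.08,0,0.05,0,0,0,0],
  ],
)

```text
time: 13.45
position: [0.6408, -0.0888, 0.1457]
tool_rot: [-0.599, 0.375, -0.375, 0.599]
ft_force: [0.6, -0.1, 0.5]
grip_width: 0.0128
```

```bash
python3 ft.py 2
```

```text
13.55 mean [ -0.2551   0.3874   0.6181 -47.3873 -14.9283   0.6408  -0.0888   0.1457] sd [0.991 0.321 0.394 0.014 0.006]
```

Contact (~0.8 N). Press a little, rest, then lift.

>>> carry_out(
  moves=[
    [0.08,0,0.07,0,0,0,0],
    [0.08,0,0.07,0,0,0,0],
    [0.08,0,0.07,0,0,0,0],
  ],
)

```text
time: 13.85
position: [0.6409, -0.0888, 0.145]
tool_rot: [-0.599, 0.375, -0.375, 0.599]
ft_force: [-0.5, 0.3, 0.6]
grip_width: 0.0124
```

```bash
python3 ft.py 2
```

```text
13.95 mean [ -0.1811  -0.9206   1.3268 -47.1337 -14.7856   0.6408  -0.0888   0.145 ] sd [0.173 0.388 0.225 0.001 0.003]
```

>>> carry_out(
  moves=[
    [0.08,0,-0.3,0,0,0,0],
    [0.08,0,-1,0,0,0,0],
    [0.08,0,-2,0,0,0,0],
    [0.08,0,-3,0,0,0,0],
    [0.08,0,-3,0,0,0,0],
    [0.08,0,-3,0,0,0,0],
  ],
)

```text
time: 14.55
position: [0.641, -0.0889, 0.1757]
tool_rot: [-0.599, 0.375, -0.376, 0.599]
ft_force: [0.5, 0.1, -0.6]
grip_width: 0.0128
```

```bash
python3 look.py 12
```

```text
14.55 [ 0.64104922 -0.08885552  0.17568218] [-0.59917535  0.37484788 -0.37574242  0.59941271] [ 0.45  0.05 -0.64] 0.012828490311159449
scene crop origin 236 196 predicted nib in crop [284.92434415 285.4296074 ]
top crop origin 322 152 predicted nib in crop [285.4369738  282.64388469]
[-15.4    2.99   8.78]
[-0.16  3.   -0.02]
[-5.66  2.98 -9.54]
```

>>> carry_out(
  moves=[
    [0.08,-1.5,0,-2.5,0,0,0],
    [0.08,-3,0,-5,0,0,0],
    [0.08,-4.5,0,-7.5,0,0,0],
    [0.08,-5.6,0,-9.5,0,0,0],
    [0.08,-5.6,0,-9.5,0,0,0],
    [0.08,-5.6,1,-9.5,0,0,0],
    [0.08,-5.6,1.8,-9.5,0,0,0],
    [0.08,-5.6,2.4,-9.5,0,0,0],
    [0.08,-5.6,2.4,-9.5,0,0,0],
    [0.08,-5.6,2.4,-9.5,0,0,0],
  ],
)

```text
time: 15.65
position: [0.5312, -0.0799, 0.1503]
tool_rot: [0.599, -0.375, 0.375, -0.599]
ft_force: [0.4, -0.8, -0.3]
grip_width: 0.0127
```

```bash
python3 look.py 13;python3 ft.py 3; python3 -c "
from h import *
print(proj('scene',[.531,-.0796,.009]))"
```

```text
15.65 [ 0.53115959 -0.07988494  0.15033382] [ 0.59934642 -0.37549838  0.37503188 -0.5992795 ] [ 0.44 -0.8  -0.3 ] 0.012726468577136671
scene crop origin 248 175 predicted nib in crop [281.51103967 285.44391653]
top crop origin 320 192 predicted nib in crop [280.42217632 283.36393282]
[-9.79  0.46 18.27]
[5.45 0.46 9.48]
[-0.05  0.46 -0.05]
15.9 mean [ -0.5792   0.0851  -0.2252 -39.4489 -12.2549   0.5312  -0.08     0.1511] sd [0.186 0.387 0.762 0.031 0.013]
[[282.88025186 211.38023516]]
```

View pics/scene13.png

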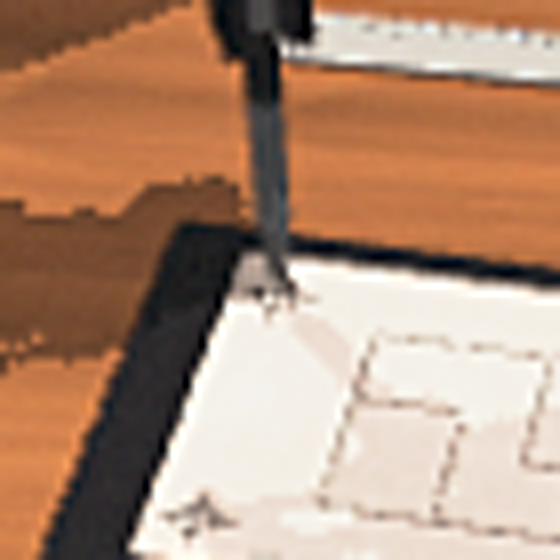

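Run:
```python
import cv2,numpy as np
from h import *
b=cv2.imread("pics/scene0.png",0).astype(float);a=cv2.imread("pics/top0.png",0).astype(float)
for n,im,g in(("scene",b,[(338.5,248.5),(271.5,239.2),(282.7,211.3)]),("top",a,[(294.2,185.8),(355.3,188.8),(353.8,227)])):
  for u,v in g:
    x,y=int(round(u)),int(round(v));r=6 if n=="top" else 5;rx=6
    p=im[y-r:y+r+1,x-rx:x+rx+1];w=np.clip(np.median(p)-8-p,0,None)
    Y,X=np.mgrid[y-r:y+r+1,x-rx:x+rx+1]
    c=((w*X).sum()/w.sum(),(w*Y).sum()/w.sum());print(n,np.round(c,2),plane(n,c,.009).round(4))
```

```text
scene [338.61 248.82] [0.6531 0.0866 0.009 ]
scene [269.95 238.01] [ 0.6369 -0.0948  0.009 ]
scene [283.1  208.08] [ 0.5174 -0.0814  0.009 ]
top [292.17 184.61] [0.6567 0.0953 0.009 ]
top [356.97 188.87] [ 0.6404 -0.0902  0.009 ]
top [355.73 227.56] [ 0.5297 -0.0834  0.009 ]
```

Run:
```python
import cv2,numpy as np
from h import *
rows=[]
M=[(.6532,.0873,.009),(.6408,-.0888,.009),(.531,-.0799,.009)]
for n in("scene","top"):
  im=cv2.imread(f"pics/{n}0.png");r=[]
  for m in M:
    c=proj(n,m)[0];x,y=c.round().astype(int)-8
    s=15;z=cv2.resize(im[y:y+17,x:x+17],None,fx=s,fy=s,interpolation=0)
    t=np.linspace(0,2*np.pi,60);q=np.array(m)+np.c_[.0075*np.cos(t),.0075*np.sin(t),0*t]
    q=((proj(n,q)-[x,y]+.5)*s).astype(int)
    cv2.polylines(z,[q],True,(0,0,255),1)
    cv2.circle(z,tuple(((c-[x,y]+.5)*s).astype(int)),3,(0,255,0),-1)
    r.append(z)
  rows.append(np.hstack(r))
cv2.imwrite("pics/marks.png",np.vstack(rows))
```

```text
(no output)
```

View pics/marks.png

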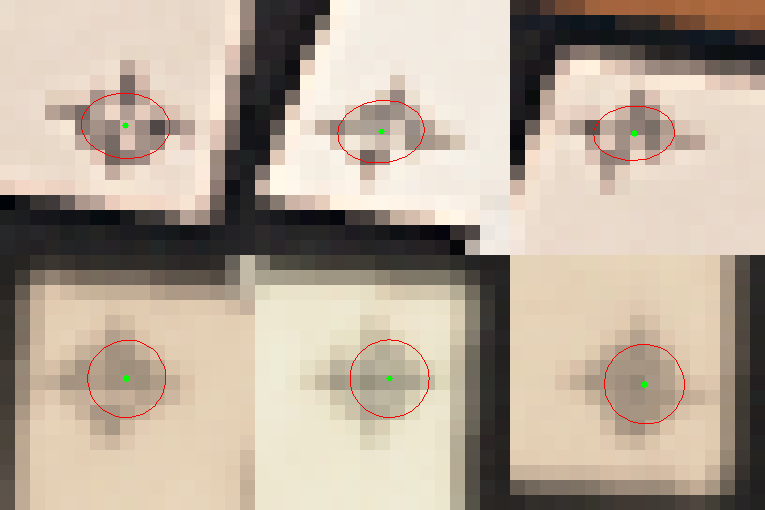

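>>> carry_out(
  moves=[
    [0.08,0,0.2,0,0,0,0],
    [0.08,0,0.4,0,0,0,0],
    [0.08,0,0.48,0,0,0,0],
    [0.08,0,0.48,0,0,0,0],
    [0.08,0,0.48,0,0,0,0],
  ],
)

```text
time: 16.4
position: [0.5308, -0.0799, 0.146]
tool_rot: [0.599, -0.375, 0.375, -0.599]
ft_force: [-0.1, -0.6, -0.8]
grip_width: 0.0126
```

```bash
python3 ft.py 3
```

```text
16.55 mean [ -0.4369  -0.114    0.3181 -39.7046 -12.024    0.5309  -0.0799   0.1461] sd [0.304 0.776 0.425 0.006 0.005]
```

>>> carry_out(
  moves=[
    [0.08,0,0.04,0,0,0,0],
    [0.08,0,0.04,0,0,0,0],
  ],
)

```text
time: 16.75
position: [0.5309, -0.0799, 0.1458]
tool_rot: [-0.599, 0.375, -0.375, 0.599]
ft_force: [-0.4, -0.0, 0.0]
grip_width: 0.0126
```

```bash
python3 ft.py 2
```

```text
16.85 mean [-1.45500e-01  5.43800e-01  3.85000e-02 -3.94065e+01 -1.18952e+01
  5.30900e-01 -7.99000e-02  1.45800e-01] sd [0.142 0.727 0.172 0.011 0.   ]
```

>>> carry_out(
  moves=[
    [0.08,0,0.08,0,0,0,0],
    [0.08,0,0.08,0,0,0,0],
    [0.08,0,0.08,0,0,0,0],
    [0.08,0,0.08,0,0,0,0],
  ],
)

```text
time: 17.25
position: [0.5309, -0.0799, 0.145]
tool_rot: [-0.599, 0.375, -0.375, 0.599]
ft_force: [0.1, 0.9, 0.7]
grip_width: 0.0123
```

```bash
python3 ft.py 2
```

```text
17.35 mean [ 3.29300e-01  3.39000e-02  1.43650e+00 -3.90872e+01 -1.16922e+01
  5.30900e-01 -7.99000e-02  1.45000e-01] sd [0.354 0.31  0.185 0.002 0.006]
```

>>> carry_out(
  moves=[
    [0.08,0,-0.3,0,0,0,0],
    [0.08,0,-1,0,0,0,0],
    [0.08,0,-3,0,0,0,0],
    [0.08,0,-6,0,0,0,0],
    [0.08,0,-9,0,0,0,0],
    [0.08,0,-12,0,0,0,0],
    [0.08,0,-12,0,0,0,0],
    [0.08,0,-12,0,0,0,0],
  ],
)

```text
time: 18.15
position: [0.5309, -0.0799, 0.2657]
tool_rot: [-0.599, 0.375, -0.376, 0.599]
ft_force: [-1.0, 0.4, -0.6]
grip_width: 0.0125
```

Run:
```python
from h import *
o=robot.get_obs();print(o["time"],o["position"],o["tool_rot"]);print(shift((.5265,.3026,.265),o))
```

```text
18.15 [ 0.53086665 -0.07989435  0.26573581] [-0.59919692  0.37472847 -0.37585898  0.59939273]
[-34.60171796   0.04944588  16.30748456]
```

>>> carry_out(
  moves=[
    [0.08,-3,0,1.4,0,0,0],
    [0.08,-7,0,3.3,0,0,0],
    [0.08,-11,0,5.2,0,0,0],
    [0.08,-15,0,7.1,0,0,0],
    [0.08,-19,0,9,0,0,0],
    [0.08,-23,0,10.8,0,0,0],
    [0.08,-27,0,12.7,0,0,0],
    [0.08,-30,0,14.1,0,0,0],
    [0.08,-32.5,0,15.3,0,0,0],
    [0.08,-34,0,16,0,0,0],
    [0.08,-34.6,0,16.3,0,0,0],
    [0.08,-34.6,0,16.3,0,0,0],
    [0.08,-34.6,0,16.3,0,0,0],
  ],
)

```text
time: 19.45
position: [0.5264, 0.3013, 0.2645]
tool_rot: [0.6, -0.376, 0.375, -0.599]
ft_force: [-0.3, 1.1, 0.6]
grip_width: 0.0127
```

Run:
```python
from h import *
import cv2
im=robot.camera("scene")[:,:,::-1];o=robot.get_obs();print(o["time"],o["position"],o["tool_rot"],o["grip_width"]);print(shift((.5265,.3026,.265),o))
a=cv2.imread("pics/scene4c.png") if 0 else cv2.imread("pics/scene0.png")
x,y,w,h=395,140,90,105
cv2.imwrite("pics/cmp.png",np.hstack([cv2.resize(i[y:y+h,x:x+w],None,fx=4.4,fy=4.4,interpolation=2) for i in(a,im)]))
```

```text
19.5 [0.52650215 0.30119392 0.26466499] [ 0.59942952 -0.37577516  0.37564574 -0.59863809] 0.012706872981059174
[-0.12666131 -0.03362031  0.06098698]
```

View pics/cmp.png

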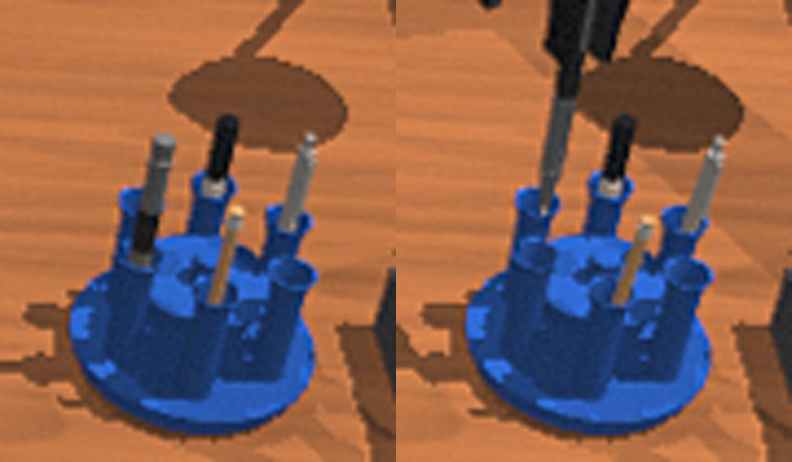

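>>> carry_out(
  moves=[
    [0.08,-0.1,0,0.05,0,0,0],
    [0.08,-0.1,1.5,0.05,0,0,0],
    [0.08,-0.1,3,0.05,0,0,0],
    [0.08,-0.1,4,0.05,0,0,0],
    [0.08,-0.1,5,0.05,0,0,0],
    [0.08,-0.1,5,0.05,0,0,0],
  ],
)

```text
time: 20.1
position: [0.5258, 0.303, 0.2135]
tool_rot: [0.6, -0.376, 0.375, -0.598]
ft_force: [-0.2, -0.2, -0.2]
grip_width: 0.0126
```

```bash
python3 ft.py 3; python3 -c "
from h import *
print(shift((.5265,.3026,.1547)),robot.get_obs()['grip_width'])"
```

```text
20.25 mean [-3.78000e-02 -4.28800e-01  2.20500e-01 -4.30741e+01 -1.62307e+01
  5.26600e-01  3.03600e-01  2.14900e-01] sd [0.683 0.272 0.536 0.045 0.046]
[ 0.08651501  6.06815847 -0.09429331] 0.012464073855176552
```

>>> carry_out(
  moves=[
    [0.08,0.05,1,-0.05,0,0,0],
    [0.08,0.05,2,-0.05,0,0,0],
    [0.08,0.05,3,-0.05,0,0,0],
    [0.08,0.05,4,-0.05,0,0,0],
    [0.08,0.05,5,-0.05,0,0,0],
    [0.08,0.05,5.5,-0.05,0,0,0],
    [0.08,0.05,5.8,-0.05,0,0,0],
    [0.08,0.05,5.8,-0.05,0,0,0],
    [0.08,0.05,5.8,-0.05,0,0,0],
  ],
)

```text
time: 21.15
position: [0.5264, 0.3031, 0.1571]
tool_rot: [-0.599, 0.375, -0.375, 0.599]
ft_force: [-0.6, -0.6, -0.5]
grip_width: 0.0127
```

```bash
python3 ft.py 3; python3 -c "
from h import *
print(shift((.5265,.3026,.1547)),robot.get_obs()['grip_width'])"
```

```text
21.3 mean [ -0.4714   0.2192   0.0505 -44.5757 -14.418    0.5265   0.3031   0.1574] sd [0.365 0.391 0.696 0.054 0.029]
[ 0.04714698  0.26882999 -0.02129917] 0.012990493821772338
```

>>> carry_out(
  moves=[
    [0.08,0.05,0.12,0,0,0,0],
    [0.08,0.05,0.25,0,0,0,0],
    [0.08,0.05,0.25,0,0,0,0],
    [0.08,0.05,0.25,0,0,0,0],
  ],
)

```text
time: 21.7
position: [0.5266, 0.3026, 0.1546]
tool_rot: [-0.599, 0.375, -0.375, 0.599]
ft_force: [-0.3, 0.0, 1.4]
grip_width: 0.0126
```

```bash
python3 ft.py 3
```

```text
21.85 mean [  0.2924   0.104    0.8384 -44.235  -14.0514   0.5266   0.3026   0.1546] sd [0.307 0.627 0.185 0.002 0.011]
```

>>> carry_out(
  moves=[
    [0.18,0,0,0,0,0,0],
    [0.25,0,0,0,0,0,0],
    [0.32,0,0,0,0,0,0],
    [0.4,0,0,0,0,0,0],
    [0.4,0,0,0,0,0,0],
    [0.4,0,0,0,0,0,0],
  ],
)

```text
time: 22.45
position: [0.5264, 0.3026, 0.1544]
tool_rot: [0.599, -0.375, 0.375, -0.599]
ft_force: [-0.1, 0.5, 0.4]
grip_width: 0.0338
```

Run:
```python
from h import *
import cv2
im=robot.camera("scene")[:,:,::-1];o=robot.get_obs();print(o["time"],o["position"],o["grip_width"])
x,y,w,h=390,100,110,140
cv2.imwrite("pics/rel.png",cv2.resize(im[y:y+h,x:x+w],None,fx=4,fy=4,interpolation=2))
```

```text
22.5 [0.5264455  0.30256665 0.15439402] 0.034285895320906416
```

View pics/rel.png

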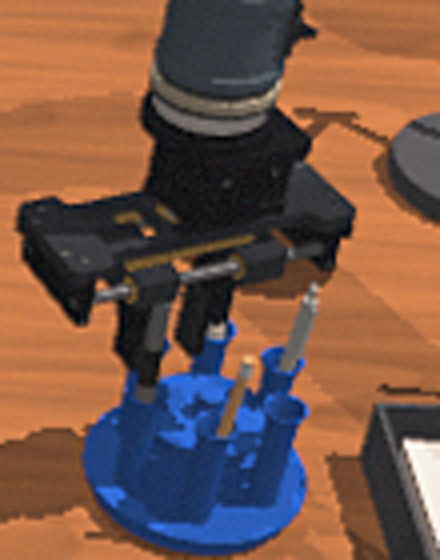

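The stylus is seated on the tube floor and released. I'll retreat straight up.

>>> carry_out(
  moves=[
    [0.4,0,-1,0,0,0,0],
    [0.4,0,-2.5,0,0,0,0],
    [0.4,0,-5,0,0,0,0],
    [0.4,0,-8,0,0,0,0],
    [0.4,0,-11,0,0,0,0],
    [0.4,3,-12,-3,0,0,0],
    [0.4,7,-12,-6,0,0,0],
    [0.4,11,-12,-9,0,0,0],
    [0.4,15,-12,-10,0,0,0],
    [0.4,19,-12,-10,0,0,0],
    [0.4,23,-12,-10,0,0,0],
    [0.4,27,-12,-10,0,0,0],
    [0.4,31,-12,-8,0,0,0],
    [0.4,35,-12,-6,0,0,0],
    [0.4,39,-12,-6,0,0,0],
    [0.4,43,-12,-6,0,0,0],
    [0.4,47,-12,-6,0,0,0],
    [0.4,47,-12,-6,0,0,0],
    [0.4,47,-12,-6,0,0,0],
    [0.4,47,-12,-6,0,0,0],
  ],
)

```text
time: 24.5
position: [0.6771, -0.1454, 0.2747]
tool_rot: [-0.599, 0.375, -0.375, 0.6]
ft_force: [-0.1, 0.4, -0.8]
grip_width: 0.0349
```

Run:
```python
from h import *
import cv2
o=robot.get_obs();print(o["time"],o["position"])
x,y,w,h=395,140,90,105
s=robot.camera("scene")[:,:,::-1];t=robot.camera("top")[:,:,::-1]
cv2.imwrite("pics/top_end.png",t);cv2.imwrite("pics/scene_end.png",s)
a=cv2.imread("pics/scene0.png")
cv2.imwrite("pics/cmp2.png",np.hstack([cv2.resize(i[y:y+h,x:x+w],None,fx=4.4,fy=4.4,interpolation=2) for i in(a,s)]))
```

```text
24.5 [ 0.67705638 -0.14540553  0.27466446]
```

View pics/cmp2.png

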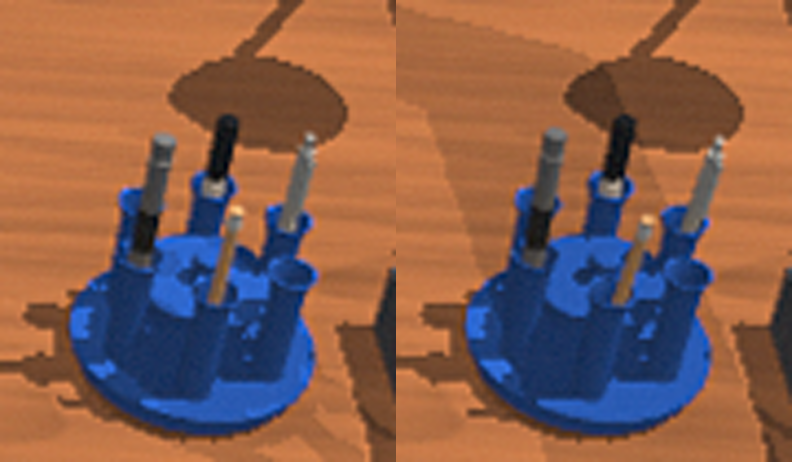

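View pics/top_end.png

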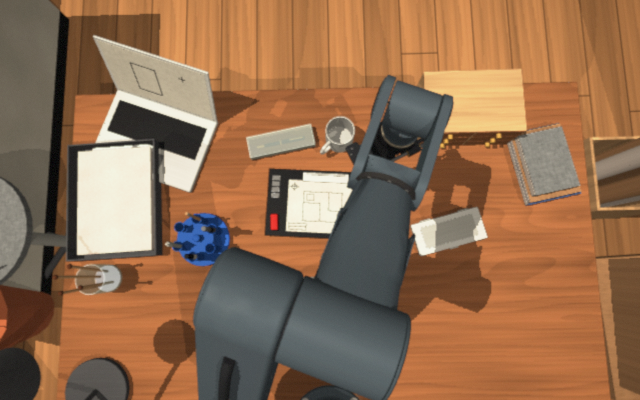

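View pics/scene_end.png

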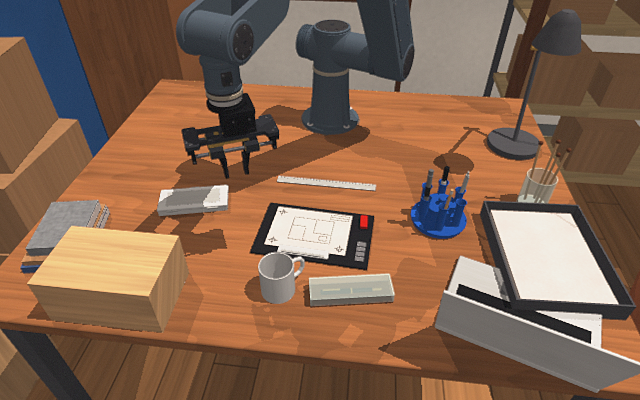

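Run:
```python
import cv2,numpy as np
for k in("0","_end"):
    b=cv2.imread(f"pics/scene{k}.png");a=cv2.imread(f"pics/top{k}.png")
    cv2.imwrite(f"pics/q{k}.png",np.hstack([cv2.resize(b[162:204,416:446],(360,504),interpolation=0),cv2.resize(a[215:240,195:222],(432,504),interpolation=0)]))
cv2.imwrite("pics/q.png",np.vstack([cv2.resize(cv2.imread(f"pics/q{k}.png"),None,fx=.55,fy=.55) for k in("0","_end")]))
```

```text
(no output)
```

View pics/q.png

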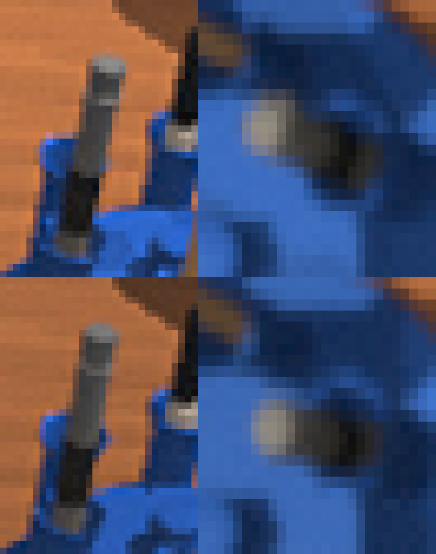

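Run:
```python
from h import *
import cv2
for k in("0","_end"):
    a=cv2.imread(f"pics/top{k}.png").astype(int);m=a[218:234,196:210]
    w=np.clip(m.min(2)-50,0,None)*(abs(m[:,:,0]-m[:,:,2])<40);Y,X=np.mgrid[218:234,196:210]
    ut=((w*X).sum()/w.sum(),(w*Y).sum()/w.sum());print(k,"top",np.round(ut,2))
    b=cv2.imread(f"pics/scene{k}.png").astype(int)
    for y in range(167,176): print(y,["%d/%d"%(b[y,x].mean(),b[y,x,2]-b[y,x,0]) for x in range(426,437)])
    us=(432.2,171.8) if k=="0" else (431,170.3)
    print(tri(ut,us))
f=lambda X:proj("scene",X).round(1)
print(f([.5265,.3026,.183]),proj("top",[.5265,.3026,.183]))
```

```text
0 top [202.52 225.76]
167 ['127/122', '127/122', '127/121', '127/123', '127/122', '127/123', '128/122', '129/123', '129/120', '129/124', '131/125']
168 ['130/120', '131/121', '127/122', '130/121', '126/125', '128/127', '127/127', '126/127', '127/125', '127/124', '127/126']
169 ['127/122', '124/121', '125/123', '127/126', '127/116', '129/116', '134/118', '130/123', '128/131', '129/130', '132/128']
170 ['127/117', '125/123', '126/124', '125/125', '129/59', '133/43', '131/44', '133/64', '130/105', '126/124', '125/124']
171 ['128/128', '128/124', '130/131', '107/97', '126/9', '138/-4', '142/-2', '140/-7', '134/28', '127/106', '125/122']
172 ['135/131', '134/130', '139/138', '93/66', '83/-1', '120/4', '134/9', '135/2', '122/-10', '130/99', '127/127']
173 ['127/120', '126/125', '135/136', '90/63', '56/-1', '55/0', '78/2', '85/-2', '88/23', '125/118', '134/134']
174 ['126/121', '126/123', '132/128', '81/50', '54/-9', '59/-2', '60/1', '63/-8', '101/57', '126/119', '128/126']
175 ['123/117', '124/122', '127/99', '86/31', '53/-4', '59/-1', '64/1', '68/-8', '118/82', '127/118', '125/122']
(arra
[... 624 characters left out ...]
', '118/119', '76/55', '65/-2', '92/3', '107/7', '108/-3', '101/14', '110/93', '111/108', '110/104']
172 ['122/113', '123/118', '76/42', '54/-6', '59/3', '62/1', '66/-4', '95/50', '112/105', '113/112', '112/107']
173 ['110/110', '106/95', '68/27', '58/-5', '64/1', '66/2', '73/-7', '106/74', '117/110', '116/114', '118/109']
174 ['113/110', '109/91', '79/26', '60/-1', '64/2', '66/2', '82/-10', '105/73', '113/105', '111/107', '114/107']
175 ['114/106', '97/67', '82/11', '78/2', '71/5', '78/4', '105/1', '114/86', '109/111', '110/102', '111/102']
(array([0.52181399, 0.30055146, 0.1808298 ]), array([ 0.61691161,  0.00526936,  0.61190376, -0.08728563]))
[[432.7 170.7]] [[202.69357425 225.88865935]]
```

```bash
python3 -c "
from rig import robot
print(robot.hand_in())"
```

```text
the job is handed in; nothing more can be done
None
```

I took the stylus from its caddy tube and touched its nib to the far-left, far-right and near-right crosses in that order. Then I put it back in its own tube and let go. The job was handed in at about 24.6 s on the robot's clock.

- **Touches:** On each cross the nib met the surface with the tool point at about 145.8 mm, as predicted. I pressed about 0.7 mm further, to an estimated 1.2–1.4 N, and rested about 0.5–0.7 s before lifting straight off.
- **Position on the crosses:** The two cameras disagree by about 3 mm on where the cross centres are. The touches lie within about 2.5 mm of centre in both, inside the 7.5 mm circle radius. In the top camera the arm hid the nib, so during the touches I could only see it in the scene camera.
- **Stylus back in the caddy:** The nib felt the tube floor again at the height where I first gripped it. The tail measures 180.8 mm high now and 180.3 mm before, so it is all the way in. It leans a little differently than at the start, with the tail about 5 mm closer to the robot.
- **Everything else:** In the last pictures the drum, the other tools, the mug, case, ruler, tin and eraser look unmoved. The arm is clear of everything. In the top picture the arm hides the ruler and part of the drawing, so I checked those only in the scene picture.

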